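# Unload the twine spindles and sort the rolls by height

### The job

Slide the keeper comb on the twine rack aside by its brass knob as far as it goes, and slide every twine roll up off its post. Stand all the rolls, and the loose one on the counter too, upright in a single row in the matching tray: tall rolls in the tray with the tall sample, short rolls in the tray with the short sample. When all are in their rows, slide the keeper fully shut again over the bare posts; leave the jar in front of the rack where it is.

Things in the scene. Friction and masses are not known exactly. Their poses are not given: they have to be found in the camera images.
- rack: fixed wooden base 200 x 370 x 20 mm with three upright steel posts, 14 mm thick, at rack x = 0, y = -120, 0 and +120 mm; post tips 94 mm above the counter. Origin: on the counter under the middle post; x points away from the robot, y along the posts; the base spans x = -55 to +145 mm. Grip rolls on posts with the fingers closing along rack x: the gripper's body then clears the keeper.
- keeper_knob (a point): centre of the keeper's upright round brass knob: 22 mm thick, 34 mm tall, centre 145 mm above the counter, at rack x = +115 mm, y = 0 when shut, +60 mm when open. Keeper: aluminium comb behind the posts, uprights at rack x = 115 mm, three fingers 10 mm wide, 118 to 126 mm above the counter, reaching forward. Shut, they lie over the posts and block the rolls.
- keeper (a joint): slide of the keeper in m: 0 = shut (fingers over the posts), 0.06 = fully open (moved along the rack's +y; each finger then lies midway between posts, or beside the last one). Stays where it is left; takes about 2 N to move.
- tray_tall: fixed wooden tray 380 x 112 mm for the TALL rolls: floor 8 mm above the counter, lip 8 mm high, 6 mm wide all round. A tall sample roll (56 mm, brass button on top) is glued at tray x = +145 mm. Origin: on the counter under the tray's centre; x along the row, towards the sample. Free row: roll centres at x = -150 to +75 mm, y = 0 (three fit 90 mm apart: at +60, -30, -120 mm).
- tray_short: the same tray with the same frame, for the SHORT rolls: a short sample roll (32 mm, brass button on top) is glued at tray x = +145 mm. The two trays lie left and right of the rack and may be swapped.
- jar: small closed jar, 56 mm thick and 62 mm tall, loose on the counter in front of the rack; a bystander. Origin: centre of its underside.
- roll_a: tall roll of twine: wound ring 56 mm high, 64 mm outside diameter, bore 24 mm, about 130 g; starts as the bottom roll on one of the posts. Origin: centre of its underside, z along its axis (up).
- roll_b: short roll of twine: wound ring 32 mm high, 64 mm outside diameter, bore 24 mm, about 80 g; starts as the bottom roll on one of the posts. Origin: centre of its underside, z along its axis (up).
- roll_c: short roll of twine: wound ring 32 mm high, 64 mm outside diameter, bore 24 mm, about 80 g; starts alone on one of the posts; may be absent. Origin: centre of its underside, z along its axis (up).
- roll_d: short roll of twine: wound ring 32 mm high, 64 mm outside diameter, bore 24 mm, about 80 g; starts stacked on top of roll_a; may be absent. Origin: centre of its underside, z along its axis (up).
- roll_e: tall roll of twine: wound ring 56 mm high, 64 mm outside diameter, bore 24 mm, about 130 g; starts stacked on top of roll_b; may be absent. Origin: centre of its underside, z along its axis (up).
- roll_f: tall roll of twine: wound ring 56 mm high, 64 mm outside diameter, bore 24 mm, about 130 g; starts standing loose on the counter in front of the rack. Origin: centre of its underside, z along its axis (up).
Not all that is in view belongs to the job. What is shaped like the roll_f but blue or turquoise is not meant.

How it is judged:
On the way, in this order (a step that is already met when the one before it is completed fails the run):
1. the keeper is slid open (value of joint keeper above 0.052 m), for 0.2 s.
2. all rolls stand in their matching rows, none left on the posts (x of roll_a in the frame of tray_tall between -0.16 and 0.085 m and y of roll_a in the frame of tray_tall between -0.023 and 0.023 m and z of each of roll_a, roll_e, roll_f in the frame of tray_tall below 0.013 m and angle between each of roll_a, roll_e, roll_f, roll_b, roll_c, roll_d's own z axis and vertical below 0.1 rad and linear speed of each of roll_a, roll_e, roll_f, roll_b, roll_c, roll_d below 0.03 m/s and x of roll_e in the frame of tray_tall between -0.16 and 0.085 m and y of roll_e in the frame of tray_tall between -0.023 and 0.023 m and x of roll_f in the frame of tray_tall between -0.16 and 0.085 m and y of roll_f in the frame of tray_tall between -0.023 and 0.023 m and x of roll_b in the frame of tray_short between -0.16 and 0.085 m and y of roll_b in the frame of tray_short between -0.023 and 0.023 m and z of each of roll_b, roll_c, roll_d in the frame of tray_short below 0.013 m and x of roll_c in the frame of tray_short between -0.16 and 0.085 m and y of roll_c in the frame of tray_short between -0.023 and 0.023 m and x of roll_d in the frame of tray_short between -0.16 and 0.085 m and y of roll_d in the frame of tray_short between -0.023 and 0.023 m), for 0.3 s.
At the end, for the whole second after the job is handed in: Every present roll stands upright (within 0.1 rad) at rest on the floor of its matching tray, in one row: centre within 23 mm of the tray's centre line and between tray x = -160 and +85 mm; the keeper is shut again to within 8 mm (all of step 2 and value of joint keeper below 0.008 m); the robot touches nothing.
It fails at once if the jar is shifted more than 40 mm or tipped (distance of jar from where it was at the start of the episode above 0.04 m or angle between jar's own z axis and vertical above 0.5 rad).
Of roll_c, roll_d, roll_e only 1 to 3 are there at a start; the rules pass over those that are not, and their reading is None.
At some moment in a run one of roll_f may be knocked a few centimetres aside while the robot is not near it.
It also fails if it takes over 210 s, if anything falls off the work surface, if the arm or the gripper's body presses on something with over 40 N, if the wrist force passes 120 N, or if a joint passes its speed limit or range.

### The arm

A 7-joint arm with a two-finger parallel gripper is mounted at the origin on the work surface. World frame = base frame: x ahead of the robot, y to its left, z up, the work surface at z = 0. Lengths are in m, angles in rad, forces in N, time in s.
With the tool pointing down it reaches from about 0.4 to 0.925 m from the base axis. Payload 5.6 kg.
Tool frame: the origin (TCP) lies on the front face of the gripper's body, between the roots of the fingers; the fingertips stand 73 mm ahead of it and the grasp point (between the pads) lies 54 mm ahead of it (manip.tcp_to_tips is the distance from the TCP to the fingertips, in m); z points along the fingers, y is the line along which they close (so a half turn about z gives the same grasp; the last joint's range is limited). The gripper opens to 85 mm and grips with 20 to 120 N. Pads are 22 mm wide; open, the fingers measure 114 mm over their backs; the gripper's body (76 mm by 85 mm) begins 54 mm behind the grasp point. The pads swing forward as they close: fully open they stand 13 mm farther back than shut.
Start: joints at [1.132, 0.468, -0.012, 1.603, 0.006, 1.071, -0.056], TCP at [0.251, -0.6, 0.304] pointing down, gripper open.
Joint ranges: [-2.53, 2.53], [-0.31, 2.02], [-1.57, 1.55], [0.28, 2.44], [-1.29, 4.43], [0.15, 1.84], [-2.92, 2.92]. Speed limits (rad/s): [2.57, 2.57, 3.14, 3.14, 3.14, 3.14, 3.14].

### API

Orientations are given as a 3x3 rotation matrix whose columns are the frame's x, y, z axes.
In Python, from bench import manip, imaging, models gives the robot as it stands.
- The arm moves only by the tool jog_arm, never from a script. Its argument "rows" is a list of rows, each a list of 2 entries, a list of its own where there are three numbers: the shift along the tool's x, y, z as a fraction of full scale, then the turn about the tool's z as a fraction of full scale. A call has 1 to 8 rows; each row shifts and turns the commanded pose from where the row before left it, along the tool's axes as they then stand; what a row does not reach is not made up. Full scale, the value 1, is 0.4 m for a shift and 2 pi rad for a turn. A row lasts 1/12 s, in which the tool goes at most 41.7 mm and 7.16 degrees, less where a joint would pass 70% of its speed; a pose out of reach is approached as far as the arm can. A call with a number of a shift or a turn outside -1 to 1 is refused whole. A call with a gripper value outside its range is refused whole. "claw" is the finger opening in mm, from 0 to 85.4, set as the call begins (left out, the last holds). The fingers move at their own pace and stop on an object; "newtons" is the grip in N (left out, the last holds). Time passes only in rows, so rows that do not move let the fingers close. It gives the time, the measured TCP pose, the force, the opening and the grip force at its end, in the units of the state.
- manip.state(): the state, without advancing time (a new reading comes with each control period).
- imaging.grab_frame(name): name is "side" or "top" or "wrist"; returns (picture, depth): 480x640x3 uint8, blue, green, red; 480x640 float32, m along the optical axis (not along the pixel's ray), 0 where there is no reading.
- imaging.calibration(name): a dict with "fovy" (degrees; the focal length in pixels is half the picture's height over the tangent of half this angle, whatever the lens; pixels are square), "cx", "cy" (the principal point, pixels), "distortion" ([k1, k2, p1, p2, k3] as OpenCV has them; the pictures are not rectified), "R" (3x3) and "t" (3): a world point X has camera coordinates R X + t. Camera axes: x right, y down, z forward; pixel columns grow to the right and rows downward; lengths in m; the calibration is good to about 2 mm. A picture is of the moment at which its call begins: read the wrist's pose just before it. calibration takes no time and is no camera call; for the wrist camera it gives the pose at the moment of the call.
- manip.finish_job(): hands the job in; it is judged then, once.
Trained networks look in the newest picture that a camera, given by its name, has taken for a name from the list of things; names that differ only in an ending like _2 or _b are one class to them, and where a whole thing is asked for, a point or a joint stands for the part that bears it (a point fixed in the world has none). Each returns a list of dicts, best first, with "confidence" (0 to 1); they miss things now and then, are a little off and sometimes report something else, mostly with a low value. They report only what shows in the picture. A call takes as long as a camera call. They do not tell look-alikes from the thing itself.
- models.look_for(name, camera): "centre" ([x, y, z] in m, in world coordinates, good to about 4 mm: the middle of the surface that is visible of it).
- models.mark_of(name, camera): "centre" ([x, y, z] in m, in world coordinates, good to about 4 mm: a listed point, or the origin of a listed thing).
The state is a dict: "time": time; "joint_positions": joint angles; "joint_vel": joint speeds; "effort": joint torques, N m; "ee_pos": TCP position; "eef_rot": TCP orientation; "wrist_force": force on the tool from outside, world axes, zero at the start; "wrist_torque": the same for the moment, N m; "grip_width": finger opening in m; "gripper_force": force on a finger pad.
Only numpy, scipy, OpenCV 4.12 (cv2) and the standard library are available. Lean on these libraries where they do the work, as an engineer would, in place of code of your own. Each camera call takes 0.05 s, during which the arm holds its last target. There are 200 camera calls.

## Working session

There is one attempt and no reset: what is moved stays moved. The work goes in short steps, Python scripts to look and compute and a tool call to move; the robot and the scene stay as the last step left them, time stands still between calls to the robot, and variables do not carry over. Pictures are saved under pics/ and viewed, at most 14 in all, crops included, and the job is handed in when it is done.

Besides the shell and the picture viewer there is one more tool, called by a JSON object that holds its "fn" and its "kwargs". jog_arm: Moves the arm, as the interface text tells. Shift numbers are shares of 0.4 m and turn numbers shares of 2 pi rad, none past 1 either way. Its arguments: {"type":"object","properties":{"rows":{"type":"array","items":{"type":"array"}},"claw":{"type":"number"},"newtons":{"type":"number"}},"required":["rows"]}

```bash
ls; mkdir -p pics
python3 - <<'E'
from bench import manip, imaging, models
import cv2, numpy as np
s=manip.state();print(s['time'],s['ee_pos'],np.round(s['eef_rot'],3).tolist())
for c in ['top','side']:
    p,d=imaging.grab_frame(c);cv2.imwrite(f'pics/{c}0.png',p);np.save(f'{c}0.npy',d)
    k=imaging.calibration(c);print(c,k)
    for n in ['rack','keeper_knob','tray_tall','tray_short','jar','roll_a','roll_b','roll_f']:
        r=models.mark_of(n,c);print(n,[(round(q['confidence'],2),np.round(q['centre'],3).tolist()) for q in r])
E
```

```text
pics
0.0 [ 0.25036405 -0.59936007  0.302924  ] [[0.923, 0.386, -0.001], [0.386, -0.923, 0.002], [-0.0, -0.002, -1.0]]
top {'fovy': 52.90008838860996, 'cx': 322.4681290119479, 'cy': 237.29434411651158, 'distortion': array([-0.13400294,  0.        ,  0.        ,  0.        ,  0.        ]), 'R': array([[-0.00406766, -0.99999037,  0.00164785],
       [-0.98871375,  0.00377499, -0.1497694 ],
       [ 0.14976174, -0.00223847, -0.98871958]]), 't': array([0.00278573, 0.49296624, 0.97951016])}
rack [(0.78, [0.55, 0.01, 0.006])]
keeper_knob [(0.66, [0.67, -0.001, 0.144])]
tray_tall [(0.79, [0.536, 0.343, -0.003])]
tray_short [(0.66, [0.522, -0.33, -0.0]), (0.58, [0.43, -0.115, -0.0])]
jar [(0.64, [0.424, 0.072, -0.0])]
roll_a [(0.95, [0.429, -0.117, 0.004]), (0.92, [0.563, 0.129, 0.019]), (0.84, [0.305, -0.145, 0.003]), (0.71, [0.541, -0.106, 0.049]), (0.69, [0.555, 0.013, 0.025]), (0.69, [0.668, -0.004, 0.145]), (0.68, [0.336, 0.161, -0.004]), (0.63, [0.246, -0.244, 0.0]), (0.46, [0.538, -0.105, 0.025])]
roll_b [(0.95, [0.429, -0.117, 0.004]), (0.92, [0.563, 0.129, 0.019]), (0.84, [0.305, -0.
[... 1081 characters left out ...]
.076, -0.0])]
roll_a [(0.9, [0.241, -0.239, -0.002]), (0.89, [0.311, -0.148, 0.001]), (0.8, [0.569, 0.131, 0.021]), (0.78, [0.338, 0.166, -0.001]), (0.74, [0.428, -0.115, 0.001]), (0.71, [0.542, -0.103, 0.054]), (0.67, [0.553, 0.016, 0.017])]
roll_b [(0.9, [0.241, -0.239, -0.002]), (0.89, [0.311, -0.148, 0.001]), (0.8, [0.569, 0.131, 0.021]), (0.78, [0.338, 0.166, -0.001]), (0.74, [0.428, -0.115, 0.001]), (0.71, [0.542, -0.103, 0.054]), (0.67, [0.553, 0.016, 0.017])]
roll_f [(0.9, [0.241, -0.239, -0.002]), (0.89, [0.311, -0.148, 0.001]), (0.8, [0.569, 0.131, 0.021]), (0.78, [0.338, 0.166, -0.001]), (0.74, [0.428, -0.115, 0.001]), (0.71, [0.542, -0.103, 0.054]), (0.67, [0.553, 0.016, 0.017])]
```

View pics/top0.png

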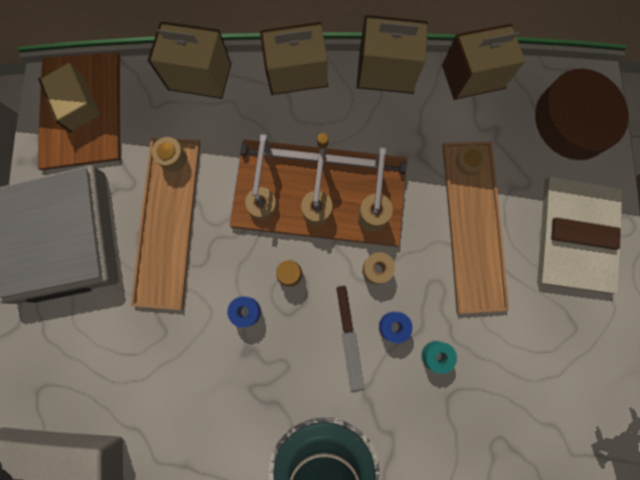

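View pics/side0.png

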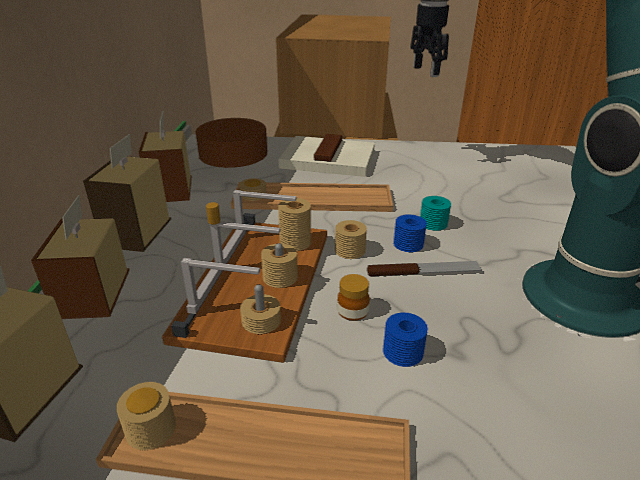

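Top view: the rack is in the middle. The keeper knob is at (322,138), with rolls on posts at (260,203), (316,207) and (376,210). The left tray (166,225) holds what looks like the tall sample, and the right tray (475,228) the short one. The jar is at (289,273). There are three candidates for the loose roll: twine (379,268), blue (244,312) and (396,327), and turquoise (440,357). Twine at (379,268) is the roll_f, because it is not blue or turquoise. Next I'll check heights with depth and an enlarged crop.

```bash
cat > h.py <<'E'
from bench import manip, imaging, models
import cv2, numpy as np
from scipy.optimize import least_squares
def cloud(c,d=None,p=None):
    k=imaging.calibration(c)
    if d is None: p,d=imaging.grab_frame(c)
    f=240/np.tan(np.radians(k['fovy']/2))
    K=np.array([[f,0,k['cx']],[0,f,k['cy']],[0,0,1]])
    v,u=np.mgrid[:480,:640]
    n=cv2.undistortPoints(np.stack([u,v],-1).reshape(-1,1,2).astype(float),K,k['distortion']).reshape(480,640,2)
    X=np.dstack([n*d[...,None],d])
    W=(X-k['t'])@k['R']
    W[d==0]=np.nan
    return W,p
def circ(P,xy,z0,z1,rmax=.045,r=.032):
    "centre of the top annulus: points in height band; fit centre so outer edge radius=r"
    m=(np.hypot(P[...,0]-xy[0],P[...,1]-xy[1])<rmax)&(P[...,2]>z0)&(P[...,2]<z1)
    q=P[m][:,:2].astype(np.float32)
    (c,rr)=cv2.minEnclosingCircle(q)
    return c,rr,len(q),np.median(P[m][:,2])
E
python3 - <<'E'
from h import *
W={}
for c in ['top','side']:
    W[c],_=cloud(c,np.load(f'{c}0.npy'))
for n,xy in dict(pl=(.566,.13),pm=(.553,.014),pr=(.541,-.105),f=(.428,-.116),st=(.67,.34),ss=(.66,-.335),jar=(.423,.074)).items():
  for c in W:
    P=W[c];m=(np.hypot(P[...,0]-xy[0],P[...,1]-xy[1])<.04)
    z=P[m][:,2]; h,e=np.histogram(z,np.arange(-.01,.16,.005))
    print(n,c,{round(float(e[i])*1000):int(h[i]) for i in np.nonzero(h>8)[0]})
# trays: lip/floor z 5-20mm
for n,(y0,y1) in dict(t=(.2,.42),s=(-.42,-.24)).items():
    P=W['top'];m=(P[...,2]>.004)&(P[...,2]<.03)&(P[...,1]>y0)&(P[...,1]<y1)&(P[...,0]>.3)&(P[...,0]<.8)
    print(n,m.sum(),np.round(np.nanmedian(P[m],0),3)); print(cv2.minAreaRect(P[m][:,:2].astype(np.float32)))
P=W['top'];print('floor noise',np.nanstd(P[330:350,480:500,2]),np.nanmean(P[330:350,480:500,2]))
p=cv2.imread('pics/side0.png')[190:345,170:440];t=cv2.imread('pics/top0.png')[120:300,220:420]
a=cv2.resize(p,None,fx=2.9,fy=2.9,interpolation=3)[:450];b=cv2.resize(t,None,fx=2.5,fy=2.5,interpolation=3)
cv2.imwrite('pics/crop1.png',a)
E
```

```text
pl top {15: 126, 20: 189, 25: 20, 30: 19, 35: 19, 40: 20, 45: 207, 50: 368, 55: 9, 90: 23, 120: 39, 125: 75}
pl side {15: 225, 20: 152, 25: 98, 30: 92, 35: 98, 40: 102, 45: 449, 50: 328, 55: 22, 60: 20, 65: 25, 70: 20, 75: 23, 80: 21, 85: 28, 90: 30, 115: 21, 120: 104, 125: 62}
pm top {15: 112, 20: 150, 25: 14, 30: 16, 35: 12, 40: 16, 45: 14, 50: 16, 55: 19, 60: 17, 65: 22, 70: 307, 75: 287, 90: 24, 120: 31, 125: 85}
pm side {15: 192, 20: 127, 25: 78, 30: 75, 35: 77, 40: 85, 45: 82, 50: 72, 55: 84, 60: 81, 65: 92, 70: 449, 75: 102, 80: 18, 85: 20, 90: 24, 115: 17, 120: 82, 125: 42}
pr top {15: 98, 20: 134, 25: 16, 30: 12, 35: 12, 40: 15, 45: 14, 50: 15, 55: 17, 60: 18, 65: 13, 70: 21, 75: 16, 80: 12, 85: 33, 90: 38, 95: 25, 100: 96, 105: 541, 110: 16, 120: 41, 125: 83}
pr side {15: 75, 20: 54, 25: 36, 30: 51, 35: 72, 40: 67, 45: 79, 50: 62, 55: 62, 60: 71, 65: 70, 70: 67, 75: 66, 80: 74, 85: 70, 90: 74, 95: 92, 100: 124, 105: 303, 115: 14, 120: 75, 125: 30}
f top {-5: 123, 0: 183, 5: 14, 15: 16, 20: 11, 25: 9, 30: 10, 35: 12, 40: 13, 45: 16, 50: 322, 55: 319}
f side {-5: 125, 0: 94, 
[... 317 characters left out ...]
50, 55: 187, 60: 1102, 65: 485}
ss top {5: 228, 10: 90, 15: 17, 20: 25, 25: 24, 30: 32, 35: 265, 40: 287, 45: 55}
ss side {5: 76, 10: 27, 25: 15, 30: 31, 35: 140, 40: 103}
jar top {-5: 203, 0: 267, 20: 10, 25: 25, 30: 39, 35: 30, 55: 48, 60: 388, 65: 30}
jar side {-5: 345, 0: 140, 5: 70, 10: 73, 15: 70, 20: 86, 25: 81, 30: 117, 35: 107, 40: 51, 45: 53, 50: 70, 55: 94, 60: 400}
t 8051 [0.512 0.345 0.009]
((0.5492124557495117, 0.30903691053390503), (0.2175382524728775, 0.4952479600906372), 89.77545928955078)
s 8242 [ 0.503 -0.335  0.009]
((0.55046147108078, -0.3302119970321655), (0.1790270060300827, 0.49872612953186035), 89.9978256225586)
floor noise 0.0018613749224918198 0.0007076571921922872
```

View pics/crop1.png

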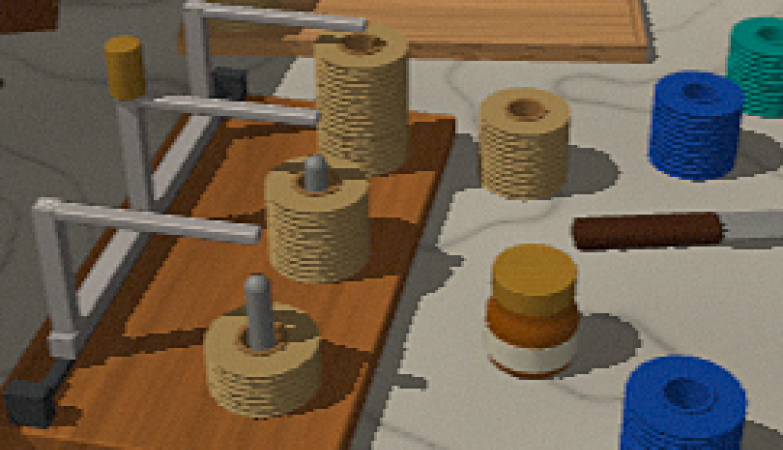

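The crop and depth agree. The left post has one short roll (top 52 mm: c), the middle has one tall roll (top 76 mm: a), and the right has a 108 mm stack, tall e on short b. roll_d is absent. The twine-coloured loose roll is f, at crop (525,140). The left tray has the tall sample (top about 64 mm) and the right one the short sample (about 40 mm). Next come precise fits.

```bash
cat >> h.py <<'E'
def fitc(P,xy,z0,z1,r=.032,n=3):
    "fixed-radius disc centre by maximising points inside, trimmed enclosing"
    m=(np.hypot(P[...,0]-xy[0],P[...,1]-xy[1])<.05)&(P[...,2]>z0)&(P[...,2]<z1)
    q=P[m][:,:2]
    f=lambda c:np.maximum(np.hypot(*(q-c).T)-r,0)/.001
    g=lambda c:np.maximum(.012-np.hypot(*(q-c).T),0)/.001
    s=least_squares(lambda c:np.r_[f(c),g(c)],xy,loss='soft_l1',diff_step=1e-3)
    return np.round(s.x,4),len(q)
def tray(P,seed):
    m=((P[...,2]>.0045)&(P[...,2]<.022)).astype(np.uint8)
    m&=(np.abs(P[...,1]-seed[1])<.13)&(np.abs(P[...,0]-seed[0])<.23)
    m=cv2.morphologyEx(m,cv2.MORPH_OPEN,np.ones((7,7),np.uint8))
    k,l,st,_=cv2.connectedComponentsWithStats(m)
    i=1+np.argmax(st[1:,4]);q=P[l==i][:,:2]
    def cost(v):
        c,s=np.cos(v[2]),np.sin(v[2]);a=(q-v[:2])@np.array([[c,-s],[s,c]])
        return np.r_[np.maximum(np.abs(a[:,0])-.19,0),np.maximum(np.abs(a[:,1])-.056,0)]/.001
    # symmetrical: compare with minAreaRect
    s=least_squares(cost,[seed[0],seed[1],0],loss='soft_l1',x_scale=[.01,.01,.05],diff_step=1e-3)
    return np.round(s.x,4),cv2.minAreaRect(q.astype(np.float32))
E
python3 - <<'E'
from h import *
W={}
for c in ['top','side']: W[c],_=cloud(c,np.load(f'{c}0.npy'))
for n,(xy,z) in dict(pl=((.566,.13),.052),pm=((.553,.014),.076),pr=((.541,-.105),.108),f=((.428,-.116),.056),st=((.67,.34),.064),ss=((.66,-.335),.040)).items():
    print(n,[fitc(W[c],xy,z-.007,z+.007) for c in W])
for n,xy in dict(l=(.566,.13),m=(.553,.014)).items():
  for c in W:
    P=W[c];m=(np.hypot(P[...,0]-xy[0],P[...,1]-xy[1])<.02)&(P[...,2]>.082)&(P[...,2]<.1)
    print('post',n,c,np.round(P[m].mean(0),4),m.sum())
for c in W:
    P=W[c];m=(np.hypot(P[...,0]-.668,P[...,1])<.025)&(P[...,2]>.135)
    print('knob',c,np.round((P[m].min(0)+P[m].max(0))/2,4),np.round(P[m].mean(0),4),m.sum())
for s in [(.53,.345),(.52,-.333)]: print('tray',tray(W['top'],s))
E
```

```text
pl [(array([0.5686, 0.1331]), 583), (array([0.5699, 0.1319]), 792)]
pm [(array([0.5541, 0.0132]), 603), (array([0.5555, 0.0127]), 581)]
pr [(array([ 0.5388, -0.1061]), 649), (array([ 0.5406, -0.1037]), 419)]
f [(array([ 0.427, -0.116]), 650), (array([ 0.4298, -0.1137]), 445)]
st [(array([0.6793, 0.3386]), 633), (array([0.6797, 0.3386]), 1761)]
ss [(array([ 0.669 , -0.3287]), 625), (array([ 0.6702, -0.3284]), 287)]
post l top [0.5659 0.132  0.0909] 38
post l side [0.5686 0.1369 0.0887] 72
post m top [0.5508 0.0134 0.0912] 35
post m side [0.5546 0.0179 0.0888] 51
knob top [6.671e-01 3.000e-04 1.503e-01] [0.6653 0.0007 0.1561] 138
knob side [0.669  0.0029 0.1484] [0.6677 0.0073 0.1503] 213
tray (array([ 0.5144,  0.3479, -0.0648]), ((0.5152242183685303, 0.3480250835418701), (0.114680215716362, 0.34161683917045593), 86.21350860595703))
tray (array([ 0.5238, -0.3347,  0.0407]), ((0.5241358280181885, -0.33520328998565674), (0.3822474181652069, 0.1154734343290329), 2.442544460296631))
```

{"fn": "jog_arm", "kwargs": {"rows": [[[0,0,0],-0.0186],[[0,0,0],-0.0186],[[0,0,0],-0.0186],[[0,0,0],-0.0186],[[0,0,0],-0.0186],[[0,0,0],-0.0186],[[0,0,0],-0.0186],[[0,0,0],-0.0186]], "claw": 85, "newtons": 30}}

```text
time: 1.57
ee_pos: [0.2505, -0.5998, 0.3039]
eef_rot: [[0.232, 0.973, -0.0], [0.973, -0.232, -0.0], [-0.0, -0.0, -1.0]]
wrist_force: [-0.1, 0.0, -0.3]
grip_width: 0.0848
gripper_force: 0.0
```

{"fn": "jog_arm", "kwargs": {"rows": [[[0,0,0],-0.0187],[[0.08,0.04,0],0],[[0.08,0.04,0],0],[[0.08,0.04,0],0],[[0.08,0.04,0],0],[[0.08,0.04,0],0],[[0,0,0],0],[[0,0,0],0]]}}

```text
time: 2.23
ee_pos: [0.3513, -0.4488, 0.3044]
eef_rot: [[0.118, 0.993, 0.001], [0.993, -0.118, -0.0], [-0.0, 0.001, -1.0]]
wrist_force: [-0.9, -0.7, 0.1]
grip_width: 0.0843
gripper_force: 0.0
```

{"fn": "jog_arm", "kwargs": {"rows": [[[0.08,0.043,0],0],[[0.08,0.043,0],0],[[0.08,0.043,0],0],[[0.08,0.043,0],0],[[0.08,0.043,0],0],[[0.08,0.043,0],0],[[0.08,0.043,0],0],[[0.08,0.043,0],0]]}}

```text
time: 2.9
ee_pos: [0.5179, -0.2139, 0.304]
eef_rot: [[0.125, 0.992, 0.0], [0.992, -0.125, -0.001], [-0.001, 0.0, -1.0]]
wrist_force: [1.0, -0.2, 0.0]
grip_width: 0.0852
gripper_force: 0.0
```

{"fn": "jog_arm", "kwargs": {"rows": [[[0.08,0.043,0],0],[[0.08,0.043,0],0],[[0.08,0.043,0],0],[[0.08,0.043,0],0],[[0.08,0.043,0],0],[[0.08,0.043,0],0],[[0.088,0.048,0],0],[[0,0,0],0]], "claw": 60}}

```text
time: 3.57
ee_pos: [0.6695, 0.0045, 0.3035]
eef_rot: [[0.115, 0.993, 0.002], [0.993, -0.115, 0.006], [0.006, 0.002, -1.0]]
wrist_force: [-0.5, 0.9, 0.8]
grip_width: 0.06
gripper_force: 0.0
```

{"fn": "jog_arm", "kwargs": {"rows": [[[0,0,0],0],[[0,0,0],0]]}}

```text
time: 3.73
ee_pos: [0.6667, -0.0048, 0.3032]
eef_rot: [[0.124, 0.992, -0.001], [0.992, -0.124, -0.001], [-0.001, -0.001, -1.0]]
wrist_force: [-0.1, -0.4, -0.3]
grip_width: 0.0605
gripper_force: 0.0
```

{"fn": "jog_arm", "kwargs": {"rows": [[[0.01,0.0035,0],0],[[0,0,0.06],0],[[0,0,0.06],0],[[0,0,0.06],0],[[0,0,0.04],0],[[0,0,0.025],0],[[0,0,0],0],[[0,0,0],0]]}}

```text
time: 4.4
ee_pos: [0.6687, -0.0002, 0.2062]
eef_rot: [[0.124, 0.992, 0.0], [0.992, -0.124, -0.0], [-0.0, 0.0, -1.0]]
wrist_force: [0.3, -1.1, -0.6]
grip_width: 0.06
gripper_force: 0.0
```

{"fn": "jog_arm", "kwargs": {"rows": [[[0,0,0],0],[[0,0,0],0],[[0,0,0],0],[[0,0,0],0],[[0,0,0],0],[[0,0,0],0]], "claw": 5}}

```text
time: 4.9
ee_pos: [0.6686, 0.0009, 0.2073]
eef_rot: [[0.122, 0.992, 0.001], [0.992, -0.122, -0.0], [-0.0, 0.001, -1.0]]
wrist_force: [-3.7, -0.2, 6.4]
grip_width: 0.0208
gripper_force: 29.5
```

{"fn": "jog_arm", "kwargs": {"rows": [[[0.03,0,0],0],[[0.03,0,0],0],[[0.03,0,0],0],[[0.03,0,0],0],[[0.02,0,0],0],[[0.01,0,0],0],[[0,0,0],0],[[0,0,0],0]]}}

```text
time: 5.57
ee_pos: [0.6757, 0.0596, 0.2073]
eef_rot: [[0.123, 0.992, -0.0], [0.992, -0.123, -0.002], [-0.002, -0.0, -1.0]]
wrist_force: [-4.2, -2.7, 6.7]
grip_width: 0.021
gripper_force: 29.8
```

{"fn": "jog_arm", "kwargs": {"rows": [[[0.005,0,0],0],[[0,0,0],0],[[0,0,0],0]]}}

```text
time: 5.82
ee_pos: [0.6758, 0.0597, 0.2073]
eef_rot: [[0.124, 0.992, -0.001], [0.992, -0.124, -0.004], [-0.005, -0.001, -1.0]]
wrist_force: [-5.8, -4.9, 9.2]
grip_width: 0.021
gripper_force: 29.9
```

{"fn": "jog_arm", "kwargs": {"rows": [[[0,0,0],0],[[0,0,0],0],[[0,0,0],0],[[0,0,0],0]], "claw": 60}}

```text
time: 6.15
ee_pos: [0.6762, 0.0628, 0.2058]
eef_rot: [[0.122, 0.993, 0.0], [0.993, -0.122, 0.0], [0.0, 0.0, -1.0]]
wrist_force: [-0.4, 0.3, -0.5]
grip_width: 0.0604
gripper_force: 0.0
```

{"fn": "jog_arm", "kwargs": {"rows": [[[0,0,-0.05],0],[[0,0,-0.08],0],[[0,0,-0.08],0],[[0,0,-0.04],0],[[0,0,0],0],[[0,0,0],0]]}}

```text
time: 6.65
ee_pos: [0.6765, 0.0627, 0.3068]
eef_rot: [[0.122, 0.993, 0.002], [0.993, -0.122, 0.0], [0.001, 0.002, -1.0]]
wrist_force: [0.3, -0.2, -0.6]
grip_width: 0.0601
gripper_force: 0.0
```

{"fn": "jog_arm", "kwargs": {"rows": [[[-0.05,-0.03,0],0],[[-0.08,-0.05,0],0],[[-0.08,-0.05,0],0],[[-0.08,-0.05,0],0],[[-0.08,-0.05,0],0],[[-0.06,-0.04,0],0],[[-0.03,-0.0175,0],0],[[0,0,0],0]], "claw": 85}}

```text
time: 7.32
ee_pos: [0.5367, -0.11, 0.3041]
eef_rot: [[0.128, 0.992, -0.004], [0.992, -0.128, -0.001], [-0.002, -0.004, -1.0]]
wrist_force: [0.7, -0.9, 0.6]
grip_width: 0.0849
gripper_force: 0.0
```

{"fn": "jog_arm", "kwargs": {"rows": [[[0,0,0],0],[[0,0,0],0]]}}

```text
time: 7.48
ee_pos: [0.5398, -0.105, 0.3052]
eef_rot: [[0.121, 0.993, -0.001], [0.993, -0.121, 0.001], [0.001, -0.001, -1.0]]
wrist_force: [0.4, -0.3, 0.0]
grip_width: 0.0848
gripper_force: 0.0
```

Run:
```python
from h import *
P,p=cloud('wrist');cv2.imwrite('pics/w1.png',p);print(manip.state()['ee_pos'])
print(fitc(P,(.5397,-.105),.10,.118))
P,p=cloud('side');print(fitc(P,(.5397,-.105),.10,.118),fitc(P,(.428,-.115),.049,.062))
m=(np.hypot(P[...,0]-.676,P[...,1]-.06)<.025)&(P[...,2]>.135);print(P[m].mean(0))
```

```text
[ 0.5400339  -0.10470133  0.30527508]
(array([ 0.5399, -0.1058]), 3898)
(array([ 0.5403, -0.1037]), 425) (array([ 0.4297, -0.1141]), 440)
[0.67364993 0.06543386 0.15023372]
```

View pics/w1.png

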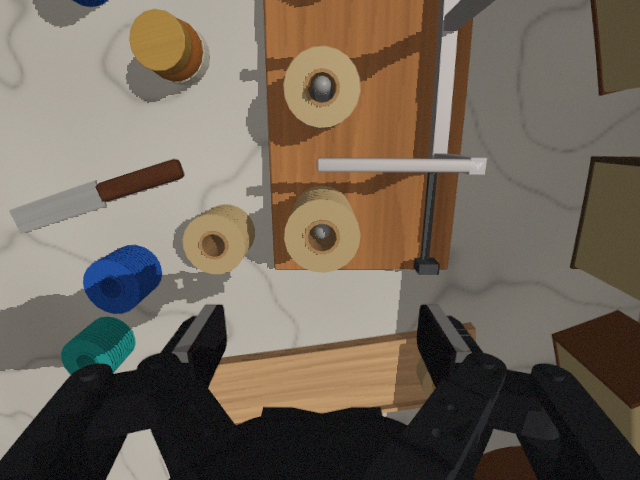

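The wrist view shows the keeper finger at (400,165), clear of the stack at (322,232), and the gripper aligned. Now descending on roll e.

{"fn": "jog_arm", "kwargs": {"rows": [[[0,0,0.07],0],[[0,0,0.08],0],[[0,0,0.08],0],[[0,0,0.08],0],[[0,0,0.06],0],[[0,0,0.025],0],[[0,0,0],0],[[0,0,0],0]]}}

```text
time: 8.25
ee_pos: [0.5402, -0.1054, 0.1481]
eef_rot: [[0.121, 0.993, 0.0], [0.993, -0.121, 0.0], [0.001, 0.0, -1.0]]
wrist_force: [-0.6, 0.5, -1.0]
grip_width: 0.085
gripper_force: 0.0
```

{"fn": "jog_arm", "kwargs": {"rows": [[[0,0,0],0],[[0,0,0],0],[[0,0,0],0],[[0,0,0],0],[[0,0,0],0]], "claw": 50}}

```text
time: 8.67
ee_pos: [0.5406, -0.1062, 0.1499]
eef_rot: [[0.122, 0.992, 0.003], [0.992, -0.122, -0.001], [-0.0, 0.003, -1.0]]
wrist_force: [-1.0, 0.0, 6.3]
grip_width: 0.0625
gripper_force: 33.0
```

{"fn": "jog_arm", "kwargs": {"rows": [[[0,0,-0.03],0],[[0,0,-0.06],0],[[0,0,-0.07],0],[[0,0,-0.07],0],[[0,0,-0.07],0],[[0,0,-0.02],0],[[0,0,0],0]]}}

```text
time: 9.25
ee_pos: [0.5407, -0.1064, 0.2791]
eef_rot: [[0.123, 0.992, 0.006], [0.992, -0.123, -0.002], [-0.001, 0.006, -1.0]]
wrist_force: [1.3, 0.7, -0.7]
grip_width: 0.0627
gripper_force: 33.7
```

{"fn": "jog_arm", "kwargs": {"rows": [[[0.04,0,0],0],[[0.07,-0.005,0],0],[[0.08,-0.005,0],0],[[0.08,-0.005,0],0],[[0.08,-0.005,0],0],[[0.08,-0.005,0],0],[[0.08,-0.005,0],0],[[0.08,-0.005,0],0]]}}

```text
time: 9.92
ee_pos: [0.5535, 0.1308, 0.2741]
eef_rot: [[0.123, 0.992, -0.003], [0.992, -0.123, -0.001], [-0.001, -0.003, -1.0]]
wrist_force: [0.7, 0.0, -1.5]
grip_width: 0.0622
gripper_force: 33.6
```

{"fn": "jog_arm", "kwargs": {"rows": [[[0.08,-0.005,0],0],[[0.08,-0.005,0],0],[[0.08,-0.005,0],0],[[0.08,-0.005,0],0],[[0.08,0,0],0],[[0.07,0,0],0],[[0.04,0,0],0],[[0,0,0],0]]}}

```text
time: 10.58
ee_pos: [0.5694, 0.3377, 0.2737]
eef_rot: [[0.117, 0.993, -0.003], [0.993, -0.116, 0.002], [0.001, -0.004, -1.0]]
wrist_force: [-1.2, 0.8, -0.8]
grip_width: 0.0624
gripper_force: 33.6
```

{"fn": "jog_arm", "kwargs": {"rows": [[[0,0,0],0],[[0,0,0],0]]}}

```text
time: 10.75
ee_pos: [0.5713, 0.3317, 0.2742]
eef_rot: [[0.123, 0.992, -0.002], [0.992, -0.123, -0.002], [-0.003, -0.002, -1.0]]
wrist_force: [-0.7, -1.2, -1.2]
grip_width: 0.0625
gripper_force: 33.6
```

{"fn": "jog_arm", "kwargs": {"rows": [[[0.0325,0.005,0],0],[[0,0,0.06],0],[[0,0,0.08],0],[[0,0,0.08],0],[[0,0,0.08],0],[[0,0,0.06],0],[[0,0,0.03],0],[[0,0,0],0]]}}

```text
time: 11.42
ee_pos: [0.574, 0.343, 0.1164]
eef_rot: [[0.124, 0.992, -0.005], [0.992, -0.124, -0.004], [-0.005, -0.005, -1.0]]
wrist_force: [-1.0, -0.7, -2.2]
grip_width: 0.0624
gripper_force: 33.6
```

{"fn": "jog_arm", "kwargs": {"rows": [[[0,0,0.015],0],[[0,0,0.01],0],[[0,0,0],0],[[0,0,0],0]]}}

```text
time: 11.75
ee_pos: [0.5756, 0.346, 0.111]
eef_rot: [[0.123, 0.992, 0.002], [0.992, -0.123, 0.001], [0.001, 0.001, -1.0]]
wrist_force: [-0.3, 0.4, -1.5]
grip_width: 0.0625
gripper_force: 33.6
```

{"fn": "jog_arm", "kwargs": {"rows": [[[0,0,0.01],0],[[0,0,0],0],[[0,0,0],0]]}}

```text
time: 12.0
ee_pos: [0.5752, 0.3459, 0.1061]
eef_rot: [[0.122, 0.992, 0.0], [0.992, -0.122, 0.0], [0.0, 0.0, -1.0]]
wrist_force: [-0.2, 0.7, -1.2]
grip_width: 0.0624
gripper_force: 33.6
```

{"fn": "jog_arm", "kwargs": {"rows": [[[0,0,0.005],0],[[0,0,0],0],[[0,0,0],0]]}}

```text
time: 12.25
ee_pos: [0.5751, 0.346, 0.1059]
eef_rot: [[0.122, 0.992, 0.001], [0.992, -0.122, -0.001], [-0.001, 0.001, -1.0]]
wrist_force: [-4.9, -3.6, 10.6]
grip_width: 0.0623
gripper_force: 34.7
```

{"fn": "jog_arm", "kwargs": {"rows": [[[0,0,0],0],[[0,0,0],0],[[0,0,0],0],[[0,0,-0.05],0],[[0,0,-0.08],0],[[0,0,-0.08],0],[[0,0,-0.08],0],[[0,0,-0.08],0]], "claw": 78}}

```text
time: 12.92
ee_pos: [0.5749, 0.3458, 0.253]
eef_rot: [[0.122, 0.993, -0.001], [0.993, -0.122, -0.0], [-0.0, -0.001, -1.0]]
wrist_force: [0.2, 1.0, -0.4]
grip_width: 0.078
gripper_force: 0.0
```

{"fn": "jog_arm", "kwargs": {"rows": [[[-0.05,0,-0.05],0],[[-0.08,0,0],0],[[-0.08,0,0],0],[[-0.08,0,0],0],[[-0.08,0,0],0],[[-0.08,0,0],0],[[-0.08,0,0],0],[[-0.08,0,0],0]]}}

```text
time: 13.58
ee_pos: [0.5448, 0.1022, 0.2718]
eef_rot: [[0.122, 0.993, 0.0], [0.993, -0.122, -0.0], [0.0, 0.0, -1.0]]
wrist_force: [0.5, -0.9, -0.5]
grip_width: 0.0779
gripper_force: 0.0
```

{"fn": "jog_arm", "kwargs": {"rows": [[[-0.08,0.02,0],0],[[-0.08,0.02,0],0],[[-0.04,0.01,0],0],[[-0.02,0,0],0],[[0,0,0],0],[[0,0,0],0]], "claw": 85}}

```text
time: 14.08
ee_pos: [0.5541, 0.015, 0.2718]
eef_rot: [[0.122, 0.993, -0.0], [0.993, -0.122, 0.001], [0.001, -0.0, -1.0]]
wrist_force: [-0.7, -0.0, -0.5]
grip_width: 0.0854
gripper_force: 0.0
```

Run:
```python
from h import *
P,p=cloud('wrist');print(manip.state()['ee_pos'],fitc(P,(.5545,.0133),.069,.083))
P,p=cloud('top');print(fitc(P,(.5745,.345),.056,.072),fitc(P,(.5545,.0133),.069,.083))
P,p=cloud('side');print(fitc(P,(.5745,.345),.056,.072),fitc(P,(.5545,.0133),.069,.083),fitc(P,(.428,-.115),.049,.062))
```

```text
[0.55411755 0.01579657 0.27192159] (array([0.5542, 0.0122]), 3954)
(array([0.5744, 0.3455]), 607) (array([0.5545, 0.0133]), 0)
(array([0.5747, 0.3472]), 1732) (array([0.5557, 0.0128]), 539) (array([ 0.4298, -0.114 ]), 443)
```

{"fn": "jog_arm", "kwargs": {"rows": [[[-0.006,0,0.06],0],[[0,0,0.08],0],[[0,0,0.08],0],[[0,0,0.08],0],[[0,0,0.06],0],[[0,0,0.028],0],[[0,0,0],0],[[0,0,0],0]]}}

```text
time: 14.9
ee_pos: [0.5543, 0.0126, 0.117]
eef_rot: [[0.121, 0.993, 0.0], [0.993, -0.121, 0.001], [0.001, 0.0, -1.0]]
wrist_force: [0.1, 0.0, 1.0]
grip_width: 0.0851
gripper_force: 0.0
```

{"fn": "jog_arm", "kwargs": {"rows": [[[0,0,0],0],[[0,0,0],0],[[0,0,0],0],[[0,0,0],0],[[0,0,0],0]], "claw": 50}}

```text
time: 15.32
ee_pos: [0.5551, 0.0118, 0.1188]
eef_rot: [[0.123, 0.992, 0.003], [0.992, -0.123, 0.0], [0.0, 0.003, -1.0]]
wrist_force: [-1.3, 1.1, 6.4]
grip_width: 0.0623
gripper_force: 32.8
```

{"fn": "jog_arm", "kwargs": {"rows": [[[0,0,-0.03],0],[[0,0,-0.06],0],[[0,0,-0.08],0],[[0,0,-0.08],0],[[0,0,-0.08],0],[[0,0,-0.03],0],[[0,0,0],0]]}}

```text
time: 15.9
ee_pos: [0.5556, 0.0116, 0.2649]
eef_rot: [[0.123, 0.992, 0.008], [0.992, -0.123, -0.001], [0.0, 0.008, -1.0]]
wrist_force: [1.0, 0.0, -0.9]
grip_width: 0.0627
gripper_force: 33.8
```

{"fn": "jog_arm", "kwargs": {"rows": [[[0.04,-0.015,0],0],[[0.07,-0.025,0],0],[[0.08,-0.03,0],0],[[0.08,-0.03,0],0],[[0.08,-0.03,0],0],[[0.08,-0.03,0],0],[[0.08,-0.03,0],0],[[0.08,-0.03,0],0]]}}

```text
time: 16.57
ee_pos: [0.4942, 0.2573, 0.2589]
eef_rot: [[0.122, 0.992, -0.003], [0.992, -0.123, -0.002], [-0.002, -0.002, -1.0]]
wrist_force: [0.1, 0.8, -1.5]
grip_width: 0.0624
gripper_force: 33.7
```

{"fn": "jog_arm", "kwargs": {"rows": [[[0.08,-0.03,0],0],[[0.08,-0.025,0],0],[[0.05,-0.005,0],0],[[0.02,0,0],0],[[0,0,0],0],[[0,0,0],0],[[0,0,0],0]]}}

```text
time: 17.15
ee_pos: [0.4835, 0.3485, 0.2596]
eef_rot: [[0.125, 0.992, -0.001], [0.992, -0.125, -0.002], [-0.002, -0.001, -1.0]]
wrist_force: [0.1, -0.3, -1.5]
grip_width: 0.0625
gripper_force: 33.8
```

{"fn": "jog_arm", "kwargs": {"rows": [[[0.004,0.003,0.05],0],[[0,0,0.08],0],[[0,0,0.08],0],[[0,0,0.08],0],[[0,0,0.05],0],[[0,0,0.03],0],[[0,0,0],0],[[0,0,0],0]]}}

```text
time: 17.82
ee_pos: [0.4849, 0.3514, 0.1129]
eef_rot: [[0.124, 0.992, -0.0], [0.992, -0.124, -0.0], [-0.0, 0.0, -1.0]]
wrist_force: [0.2, 0.6, -0.7]
grip_width: 0.0625
gripper_force: 33.7
```

{"fn": "jog_arm", "kwargs": {"rows": [[[0,0,0.01],0],[[0,0,0],0],[[0,0,0],0]]}}

```text
time: 18.07
ee_pos: [0.4849, 0.3524, 0.1098]
eef_rot: [[0.123, 0.992, 0.002], [0.992, -0.123, 0.001], [0.001, 0.002, -1.0]]
wrist_force: [-0.0, 0.3, -2.0]
grip_width: 0.0625
gripper_force: 33.7
```

{"fn": "jog_arm", "kwargs": {"rows": [[[0,0,0.009],0],[[0,0,0],0],[[0,0,0],0]]}}

```text
time: 18.32
ee_pos: [0.4851, 0.3528, 0.1067]
eef_rot: [[0.123, 0.992, 0.002], [0.992, -0.123, 0.001], [0.001, 0.002, -1.0]]
wrist_force: [-1.3, -0.8, 7.0]
grip_width: 0.0626
gripper_force: 33.8
```

{"fn": "jog_arm", "kwargs": {"rows": [[[0,0,0],0],[[0,0,0],0],[[0,0,0],0],[[0,0,-0.05],0],[[0,0,-0.08],0],[[0,0,-0.08],0],[[0,0,-0.08],0],[[0,0,-0.08],0]], "claw": 74}}

```text
time: 18.98
ee_pos: [0.4841, 0.3521, 0.2543]
eef_rot: [[0.122, 0.993, -0.0], [0.993, -0.122, -0.0], [-0.0, -0.0, -1.0]]
wrist_force: [0.9, 0.4, -0.1]
grip_width: 0.0742
gripper_force: 0.0
```

{"fn": "jog_arm", "kwargs": {"rows": [[[-0.05,0,-0.01],0],[[-0.08,0,0],0],[[-0.08,0,0],0],[[-0.08,0,0],0],[[-0.08,0,0],0],[[-0.08,0,0],0],[[-0.08,0,0],0],[[-0.08,0,0],0]], "claw": 85}}

```text
time: 19.65
ee_pos: [0.454, 0.1085, 0.2571]
eef_rot: [[0.122, 0.993, 0.0], [0.993, -0.122, -0.0], [-0.0, 0.0, -1.0]]
wrist_force: [1.3, -0.3, 0.2]
grip_width: 0.0851
gripper_force: 0.0
```

{"fn": "jog_arm", "kwargs": {"rows": [[[-0.08,0,0],0],[[-0.08,0,0],0],[[-0.08,0,0],0],[[-0.08,0,0],0],[[-0.08,0.002,0],0],[[-0.08,0,0],0],[[-0.05,0,0],0],[[-0.03,0,0],0]]}}

```text
time: 20.32
ee_pos: [0.4272, -0.1153, 0.2571]
eef_rot: [[0.126, 0.992, -0.0], [0.992, -0.126, -0.001], [-0.001, -0.0, -1.0]]
wrist_force: [-0.2, 1.0, -0.4]
grip_width: 0.085
gripper_force: 0.0
```

{"fn": "jog_arm", "kwargs": {"rows": [[[0,0,0],0],[[0,0,0],0]]}}

```text
time: 20.48
ee_pos: [0.4278, -0.1124, 0.2571]
eef_rot: [[0.124, 0.992, 0.0], [0.992, -0.124, 0.0], [0.0, 0.0, -1.0]]
wrist_force: [-0.2, 1.4, 0.4]
grip_width: 0.085
gripper_force: 0.0
```

Run:
```python
from h import *
P,p=cloud('wrist');print(manip.state()['ee_pos'],fitc(P,(.429,-.1145),.049,.063))
P,p=cloud('top');print(fitc(P,(.4851,.3505),.056,.072))
P,p=cloud('side');print(fitc(P,(.4851,.3505),.056,.072),fitc(P,(.429,-.1145),.049,.063))
cv2.imwrite('pics/s2.png',p)
```

```text
[ 0.42799921 -0.11160638  0.2570768 ] (array([ 0.4284, -0.1157]), 3768)
(array([0.4845, 0.3539]), 629)
(array([0.486 , 0.3556]), 1789) (array([ 0.4298, -0.1139]), 443)
```

View pics/s2.png

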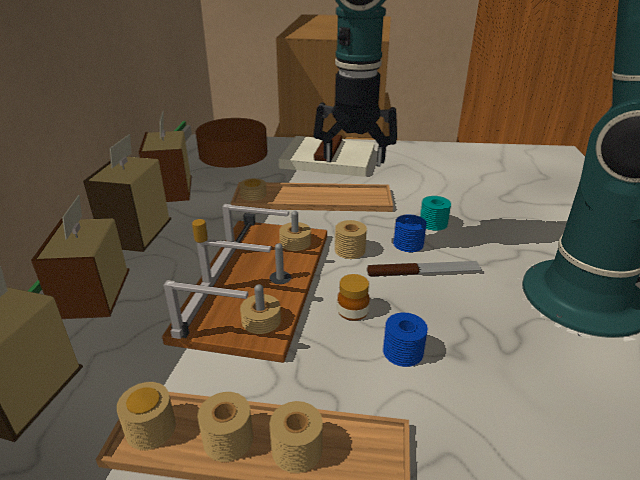

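The two tall rolls stand at (224,425) and (297,435) next to the sample. Short rolls remain at (296,236) and (261,313), and f is still at (350,238). Now taking f.

{"fn": "jog_arm", "kwargs": {"rows": [[[-0.008,0.002,0.06],0],[[0,0,0.08],0],[[0,0,0.08],0],[[0,0,0.08],0],[[0,0,0.07],0],[[0,0,0.03],0],[[0,0,0],0],[[0,0,0],0]]}}

```text
time: 21.3
ee_pos: [0.4284, -0.1145, 0.0968]
eef_rot: [[0.12, 0.993, -0.001], [0.993, -0.12, 0.001], [0.001, -0.001, -1.0]]
wrist_force: [0.3, -0.2, -0.2]
grip_width: 0.0851
gripper_force: 0.0
```

{"fn": "jog_arm", "kwargs": {"rows": [[[0,0,0],0],[[0,0,0],0],[[0,0,0],0],[[0,0,0],0],[[0,0,0],0]], "claw": 50}}

```text
time: 21.72
ee_pos: [0.4292, -0.1155, 0.0986]
eef_rot: [[0.122, 0.992, 0.003], [0.992, -0.122, -0.001], [-0.0, 0.003, -1.0]]
wrist_force: [-1.1, 1.6, 7.0]
grip_width: 0.0636
gripper_force: 32.2
```

{"fn": "jog_arm", "kwargs": {"rows": [[[0,0,-0.03],0],[[0,0,-0.06],0],[[0,0,-0.08],0],[[0,0,-0.08],0],[[0,0,-0.08],0],[[0,0,-0.05],0],[[0,0,0],0]]}}

```text
time: 22.3
ee_pos: [0.4305, -0.1162, 0.2541]
eef_rot: [[0.123, 0.992, 0.009], [0.992, -0.123, -0.004], [-0.003, 0.01, -1.0]]
wrist_force: [0.0, -0.2, -1.3]
grip_width: 0.0635
gripper_force: 34.0
```

{"fn": "jog_arm", "kwargs": {"rows": [[[0.04,-0.01,0],0],[[0.07,-0.015,0],0],[[0.08,-0.016,0],0],[[0.08,-0.016,0],0],[[0.08,-0.016,0],0],[[0.08,-0.016,0],0],[[0.08,-0.016,0],0],[[0.08,-0.016,0],0]]}}

```text
time: 22.97
ee_pos: [0.4083, 0.1256, 0.2488]
eef_rot: [[0.123, 0.992, 0.0], [0.992, -0.123, -0.001], [-0.001, 0.0, -1.0]]
wrist_force: [1.0, 0.7, -1.4]
grip_width: 0.0639
gripper_force: 34.0
```

{"fn": "jog_arm", "kwargs": {"rows": [[[0.08,-0.016,0],0],[[0.08,-0.016,0],0],[[0.08,-0.016,0],0],[[0.08,-0.016,0],0],[[0.08,-0.016,0],0],[[0.08,-0.016,0],0],[[0.05,-0.016,0],0],[[0.03,0,0],0]]}}

```text
time: 23.63
ee_pos: [0.3901, 0.3551, 0.2487]
eef_rot: [[0.118, 0.993, -0.001], [0.993, -0.118, 0.001], [0.001, -0.001, -1.0]]
wrist_force: [-0.6, -0.0, -1.3]
grip_width: 0.0634
gripper_force: 34.0
```

{"fn": "jog_arm", "kwargs": {"rows": [[[0,0,0],0],[[0,0,0],0],[[0,0,0],0]]}}

```text
time: 23.88
ee_pos: [0.3926, 0.3505, 0.2485]
eef_rot: [[0.124, 0.992, -0.0], [0.992, -0.124, -0.002], [-0.002, -0.0, -1.0]]
wrist_force: [-0.5, 0.2, -1.1]
grip_width: 0.0635
gripper_force: 34.0
```

{"fn": "jog_arm", "kwargs": {"rows": [[[0.01,0.004,0.05],0],[[0,0,0.08],0],[[0,0,0.08],0],[[0,0,0.08],0],[[0,0,0.05],0],[[0,0,0.01],0],[[0,0,0],0],[[0,0,0],0]]}}

```text
time: 24.55
ee_pos: [0.3949, 0.3549, 0.1094]
eef_rot: [[0.124, 0.992, 0.0], [0.992, -0.124, -0.0], [-0.0, 0.0, -1.0]]
wrist_force: [1.0, -0.1, -0.3]
grip_width: 0.0634
gripper_force: 33.6
```

{"fn": "jog_arm", "kwargs": {"rows": [[[0,0,0.005],0],[[0,0,0],0],[[0,0,0],0],[[0,0,0],0]]}}

```text
time: 24.88
ee_pos: [0.3945, 0.356, 0.1075]
eef_rot: [[0.123, 0.992, 0.001], [0.992, -0.123, 0.0], [0.0, 0.001, -1.0]]
wrist_force: [-0.4, -0.2, -1.2]
grip_width: 0.0634
gripper_force: 33.6
```

{"fn": "jog_arm", "kwargs": {"rows": [[[0,0,0.005],0],[[0,0,0],0],[[0,0,0],0]]}}

```text
time: 25.13
ee_pos: [0.3945, 0.3565, 0.1066]
eef_rot: [[0.122, 0.992, 0.002], [0.992, -0.122, 0.0], [0.0, 0.002, -1.0]]
wrist_force: [-0.9, -3.7, 12.5]
grip_width: 0.0633
gripper_force: 34.6
```

{"fn": "jog_arm", "kwargs": {"rows": [[[0,0,0],0],[[0,0,0],0],[[0,0,0],0],[[0,0,-0.05],0],[[0,0,-0.08],0],[[0,0,-0.08],0],[[0,0,-0.08],0],[[0,0,-0.08],0]], "claw": 74}}

```text
time: 25.8
ee_pos: [0.3938, 0.3559, 0.2542]
eef_rot: [[0.122, 0.993, -0.001], [0.993, -0.122, -0.0], [-0.0, -0.001, -1.0]]
wrist_force: [1.6, 0.6, 1.1]
grip_width: 0.0738
gripper_force: 0.0
```

{"fn": "jog_arm", "kwargs": {"rows": [[[-0.06,0.06,-0.02],0],[[-0.065,0.065,0],0],[[-0.065,0.065,0],0],[[-0.065,0.065,0],0],[[-0.065,0.065,0],0],[[-0.065,0.065,0],0],[[-0.065,0.065,0],0],[[-0.049,0.0515,0],0]], "claw": 85}}

```text
time: 26.47
ee_pos: [0.5704, 0.13, 0.2607]
eef_rot: [[0.125, 0.992, 0.0], [0.992, -0.125, -0.001], [-0.001, 0.0, -1.0]]
wrist_force: [-0.1, 0.4, 0.8]
grip_width: 0.085
gripper_force: 0.0
```

{"fn": "jog_arm", "kwargs": {"rows": [[[0,0,0],0],[[0,0,0],0],[[0,0,0],0]]}}

```text
time: 26.72
ee_pos: [0.5683, 0.134, 0.2607]
eef_rot: [[0.122, 0.993, -0.001], [0.993, -0.122, 0.001], [0.0, -0.001, -1.0]]
wrist_force: [-0.6, 0.1, -0.2]
grip_width: 0.085
gripper_force: 0.0
```

Run:
```python
from h import *
P,p=cloud('wrist');print(manip.state()['ee_pos'],fitc(P,(.5692,.1324),.045,.058))
P,p=cloud('top');print(fitc(P,(.395,.355),.056,.072))
P,p=cloud('side');print(fitc(P,(.395,.355),.056,.072),fitc(P,(.5692,.1324),.045,.058))
```

```text
[0.56799769 0.13470448 0.26091761] (array([0.5684, 0.1311]), 3463)
(array([0.3941, 0.3555]), 668)
(array([0.3953, 0.3576]), 1874) (array([0.5696, 0.1315]), 786)
```

{"fn": "jog_arm", "kwargs": {"rows": [[[-0.008,0.003,0.06],0],[[0,0,0.08],0],[[0,0,0.08],0],[[0,0,0.08],0],[[0,0,0.07],0],[[0,0,0.03],0],[[0,0,0],0],[[0,0,0],0]]}}

```text
time: 27.53
ee_pos: [0.5696, 0.1311, 0.1015]
eef_rot: [[0.121, 0.993, -0.0], [0.993, -0.121, 0.0], [0.0, -0.0, -1.0]]
wrist_force: [-0.0, 0.6, 1.1]
grip_width: 0.0849
gripper_force: 0.0
```

{"fn": "jog_arm", "kwargs": {"rows": [[[0,0,0],0],[[0,0,0],0],[[0,0,0],0],[[0,0,0],0],[[0,0,0],0]], "claw": 50}}

```text
time: 27.95
ee_pos: [0.5708, 0.1306, 0.1032]
eef_rot: [[0.122, 0.992, 0.003], [0.992, -0.122, 0.001], [0.001, 0.003, -1.0]]
wrist_force: [-0.3, 0.2, 7.4]
grip_width: 0.0617
gripper_force: 33.6
```

{"fn": "jog_arm", "kwargs": {"rows": [[[0,0,-0.03],0],[[0,0,-0.06],0],[[0,0,-0.08],0],[[0,0,-0.08],0],[[0,0,-0.08],0],[[0,0,-0.08],0],[[0,0,0],0]]}}

```text
time: 28.53
ee_pos: [0.5723, 0.1313, 0.2729]
eef_rot: [[0.122, 0.992, 0.012], [0.992, -0.122, 0.002], [0.004, 0.012, -1.0]]
wrist_force: [1.3, 0.8, -1.0]
grip_width: 0.0617
gripper_force: 33.2
```

{"fn": "jog_arm", "kwargs": {"rows": [[[-0.04,0,0],0],[[-0.07,0,0],0],[[-0.08,0.01,0],0],[[-0.08,0.01,0],0],[[-0.08,0.01,0],0],[[-0.08,0.01,0],0],[[-0.08,0.01,0],0],[[-0.08,0.01,0],0]]}}

```text
time: 29.2
ee_pos: [0.5641, -0.1088, 0.2658]
eef_rot: [[0.122, 0.992, 0.001], [0.992, -0.122, -0.001], [-0.0, 0.001, -1.0]]
wrist_force: [0.7, 0.4, -0.4]
grip_width: 0.0617
gripper_force: 33.2
```

{"fn": "jog_arm", "kwargs": {"rows": [[[-0.08,0.01,0],0],[[-0.08,0.01,0],0],[[-0.08,0.01,0],0],[[-0.08,0.01,0],0],[[-0.08,0.01,0],0],[[-0.08,0.01,0],0],[[-0.06,0.01,0],0],[[-0.02,0,0],0]]}}

```text
time: 29.87
ee_pos: [0.5635, -0.3384, 0.2652]
eef_rot: [[0.129, 0.992, -0.0], [0.992, -0.129, -0.003], [-0.003, 0.0, -1.0]]
wrist_force: [-1.5, -1.0, -0.6]
grip_width: 0.0616
gripper_force: 33.2
```

{"fn": "jog_arm", "kwargs": {"rows": [[[0,0,0],0],[[0,0,0],0],[[0,0,0],0]]}}

```text
time: 30.12
ee_pos: [0.5654, -0.3305, 0.2654]
eef_rot: [[0.12, 0.993, 0.0], [0.993, -0.12, 0.001], [0.001, 0.0, -1.0]]
wrist_force: [-0.2, 1.3, -0.5]
grip_width: 0.062
gripper_force: 33.1
```

{"fn": "jog_arm", "kwargs": {"rows": [[[-0.007,0,0.05],0],[[0,0,0.08],0],[[0,0,0.08],0],[[0,0,0.08],0],[[0,0,0.08],0],[[0,0,0.05],0],[[0,0,0.01],0],[[0,0,0],0]]}}

```text
time: 30.78
ee_pos: [0.5647, -0.333, 0.0923]
eef_rot: [[0.119, 0.993, -0.002], [0.993, -0.119, 0.002], [0.002, -0.002, -1.0]]
wrist_force: [-0.1, -0.3, -0.2]
grip_width: 0.0613
gripper_force: 34.0
```

{"fn": "jog_arm", "kwargs": {"rows": [[[0,0,0.003],0],[[0,0,0],0],[[0,0,0],0],[[0,0,0],0]]}}

```text
time: 31.12
ee_pos: [0.565, -0.3356, 0.0928]
eef_rot: [[0.122, 0.993, 0.001], [0.993, -0.122, -0.001], [-0.001, 0.001, -1.0]]
wrist_force: [0.8, -0.7, -0.8]
grip_width: 0.0619
gripper_force: 34.0
```

Lowering to contact, then release and go back for b.

{"fn": "jog_arm", "kwargs": {"rows": [[[0,0,0.006],0],[[0,0,0],0],[[0,0,0],0]]}}

```text
time: 31.37
ee_pos: [0.5653, -0.336, 0.0906]
eef_rot: [[0.122, 0.992, 0.001], [0.992, -0.122, -0.001], [-0.001, 0.002, -1.0]]
wrist_force: [-1.3, 0.7, 5.3]
grip_width: 0.0618
gripper_force: 34.8
```

{"fn": "jog_arm", "kwargs": {"rows": [[[0,0,0],0],[[0,0,0],0],[[0,0,0],0],[[0,0,-0.05],0],[[0,0,-0.08],0],[[0,0,-0.08],0],[[0,0,-0.08],0],[[0,0,-0.08],0]], "claw": 78}}

```text
time: 32.03
ee_pos: [0.5643, -0.3354, 0.2386]
eef_rot: [[0.122, 0.993, -0.001], [0.993, -0.122, 0.0], [0.0, -0.001, -1.0]]
wrist_force: [0.7, -0.1, -1.0]
grip_width: 0.0781
gripper_force: 0.0
```

{"fn": "jog_arm", "kwargs": {"rows": [[[0.06,-0.01,-0.05],0],[[0.08,-0.02,0],0],[[0.08,-0.02,0],0],[[0.08,-0.02,0],0],[[0.08,-0.02,0],0],[[0.08,-0.02,0],0],[[0.08,-0.02,0],0],[[0.02,0,0],0]], "claw": 85}}

```text
time: 32.7
ee_pos: [0.5395, -0.1007, 0.2577]
eef_rot: [[0.115, 0.993, -0.001], [0.993, -0.115, 0.002], [0.002, -0.001, -1.0]]
wrist_force: [-0.7, 0.1, -1.4]
grip_width: 0.0847
gripper_force: 0.0
```

{"fn": "jog_arm", "kwargs": {"rows": [[[0,0,0],0],[[0,0,0],0],[[0,0,0],0]]}}

```text
time: 32.95
ee_pos: [0.5405, -0.1088, 0.2572]
eef_rot: [[0.125, 0.992, -0.0], [0.992, -0.125, -0.001], [-0.001, -0.0, -1.0]]
wrist_force: [0.1, -0.8, 0.4]
grip_width: 0.085
gripper_force: 0.0
```

Run:
```python
from h import *
P,p=cloud('wrist');print(manip.state()['ee_pos'],fitc(P,(.5397,-.105),.045,.058))
P,p=cloud('top');print(fitc(P,(.5645,-.333),.033,.047))
P,p=cloud('side');print(fitc(P,(.5645,-.333),.033,.047),fitc(P,(.5397,-.105),.045,.058))
```

```text
[ 0.54046239 -0.10896649  0.25719309] (array([ 0.5398, -0.1072]), 3599)
(array([ 0.5652, -0.3357]), 97)
(array([ 0.5674, -0.3328]), 275) (array([ 0.5405, -0.1063]), 422)
```

{"fn": "jog_arm", "kwargs": {"rows": [[[0.006,-0.001,0.06],0],[[0,0,0.08],0],[[0,0,0.08],0],[[0,0,0.08],0],[[0,0,0.06],0],[[0,0,0.03],0],[[0,0,0],0],[[0,0,0],0]]}}

```text
time: 33.77
ee_pos: [0.5406, -0.1048, 0.1016]
eef_rot: [[0.123, 0.992, -0.0], [0.992, -0.123, 0.0], [0.0, -0.0, -1.0]]
wrist_force: [-0.4, 0.4, 0.1]
grip_width: 0.0848
gripper_force: 0.0
```

{"fn": "jog_arm", "kwargs": {"rows": [[[0,0,0],0],[[0,0,0],0],[[0,0,0],0],[[0,0,0],0],[[0,0,0],0]], "claw": 50}}

```text
time: 34.18
ee_pos: [0.5414, -0.1048, 0.1035]
eef_rot: [[0.122, 0.992, 0.003], [0.992, -0.122, -0.001], [-0.001, 0.003, -1.0]]
wrist_force: [-1.0, -0.1, 7.1]
grip_width: 0.062
gripper_force: 32.7
```

{"fn": "jog_arm", "kwargs": {"rows": [[[0,0,-0.03],0],[[0,0,-0.06],0],[[0,0,-0.08],0],[[0,0,-0.08],0],[[0,0,-0.08],0],[[0,0,-0.06],0],[[0,0,0],0]]}}

```text
time: 34.77
ee_pos: [0.5429, -0.1044, 0.2641]
eef_rot: [[0.122, 0.992, 0.011], [0.992, -0.122, -0.003], [-0.002, 0.011, -1.0]]
wrist_force: [1.1, 0.6, -0.4]
grip_width: 0.0619
gripper_force: 33.6
```

{"fn": "jog_arm", "kwargs": {"rows": [[[-0.05,-0.01,0],0],[[-0.08,-0.02,0],0],[[-0.08,-0.025,0],0],[[-0.08,-0.025,0],0],[[-0.08,-0.025,0],0],[[-0.08,-0.025,0],0],[[-0.08,-0.025,0],0],[[-0.05,-0.013,0],0]]}}

```text
time: 35.43
ee_pos: [0.4426, -0.33, 0.2576]
eef_rot: [[0.126, 0.992, -0.001], [0.992, -0.126, -0.001], [-0.002, -0.001, -1.0]]
wrist_force: [-0.3, -0.2, -1.6]
grip_width: 0.0624
gripper_force: 33.5
```

{"fn": "jog_arm", "kwargs": {"rows": [[[-0.028,0,0],0],[[0,0,0],0],[[0,0,0],0],[[0,0,0],0]]}}

```text
time: 35.77
ee_pos: [0.4449, -0.3355, 0.2576]
eef_rot: [[0.119, 0.993, 0.0], [0.993, -0.119, 0.001], [0.001, 0.0, -1.0]]
wrist_force: [0.2, 0.4, -0.0]
grip_width: 0.0618
gripper_force: 33.5
```

Down to 0.0915: 0.166 m = 0.415.

{"fn": "jog_arm", "kwargs": {"rows": [[[-0.006,0,0.05],0],[[0,0,0.08],0],[[0,0,0.08],0],[[0,0,0.08],0],[[0,0,0.07],0],[[0,0,0.04],0],[[0,0,0.014],0],[[0,0,0],0]]}}

```text
time: 36.43
ee_pos: [0.4445, -0.3373, 0.0918]
eef_rot: [[0.118, 0.993, -0.002], [0.993, -0.118, 0.002], [0.002, -0.002, -1.0]]
wrist_force: [-0.6, 0.2, -1.1]
grip_width: 0.062
gripper_force: 33.2
```

{"fn": "jog_arm", "kwargs": {"rows": [[[0,0,0.004],0],[[0,0,0],0],[[0,0,0],0]]}}

```text
time: 36.68
ee_pos: [0.4451, -0.3382, 0.0913]
eef_rot: [[0.12, 0.993, 0.001], [0.993, -0.12, 0.001], [0.001, 0.001, -1.0]]
wrist_force: [1.1, 3.9, 6.8]
grip_width: 0.0624
gripper_force: 33.7
```

{"fn": "jog_arm", "kwargs": {"rows": [[[0,0,0],0],[[0,0,0],0],[[0,0,0],0],[[0,0,-0.05],0],[[0,0,-0.08],0],[[0,0,-0.08],0],[[0,0,-0.08],0],[[0,0,-0.08],0]], "claw": 78}}

```text
time: 37.35
ee_pos: [0.4433, -0.34, 0.2396]
eef_rot: [[0.122, 0.992, -0.0], [0.992, -0.122, 0.0], [0.0, -0.0, -1.0]]
wrist_force: [1.3, -0.9, 0.1]
grip_width: 0.0775
gripper_force: 0.0
```

{"fn": "jog_arm", "kwargs": {"rows": [[[0.04,0.01,-0.08],0],[[0.08,0.035,-0.08],0],[[0.08,0.035,0],0],[[0.08,0.035,0],0],[[0.08,0.035,0],0],[[0.08,0.035,0],0],[[0.08,0.035,0],0],[[0.08,0.035,0],0]], "claw": 60}}

```text
time: 38.02
ee_pos: [0.5726, -0.1167, 0.2985]
eef_rot: [[0.123, 0.992, 0.0], [0.992, -0.123, -0.0], [-0.0, 0.0, -1.0]]
wrist_force: [0.9, -0.9, 0.2]
grip_width: 0.0602
gripper_force: 0.0
```

{"fn": "jog_arm", "kwargs": {"rows": [[[0.08,0.035,0],0],[[0.08,0.035,0],0],[[0.08,0.035,0],0],[[0.08,0.035,0],0],[[0.08,0.035,0],0],[[0.05,0.023,0],0],[[0,0,0],0],[[0,0,0],0]]}}

```text
time: 38.68
ee_pos: [0.6726, 0.0525, 0.2978]
eef_rot: [[0.12, 0.993, -0.001], [0.993, -0.12, 0.0], [0.0, -0.001, -1.0]]
wrist_force: [0.1, -0.9, 0.1]
grip_width: 0.06
gripper_force: 0.0
```

Run:
```python
from h import *
print(manip.state()['ee_pos'])
T=[((.5745,.345),.064),((.485,.354),.064),((.3945,.3565),.064),((.565,-.334),.04),((.4446,-.338),.04)]
for c in ['top','side']:
    P,p=cloud(c);cv2.imwrite(f'pics/{c}3.png',p)
    print([fitc(P,xy,z-.008,z+.008) for xy,z in T])
    m=(np.hypot(P[...,0]-.676,P[...,1]-.06)<.025)&(P[...,2]>.135)&(P[...,2]<.17);print(P[m].mean(0))
```

```text
[0.67264152 0.05254245 0.2977768 ]
[(array([0.5746, 0.3456]), 600), (array([0.4843, 0.354 ]), 625), (array([0.394 , 0.3557]), 664), (array([ 0.5649, -0.334 ]), 592), (array([ 0.4439, -0.3395]), 455)]
[nan nan nan]
[(array([0.5746, 0.3474]), 1720), (array([0.486 , 0.3556]), 1788), (array([0.3954, 0.3576]), 1879), (array([ 0.5663, -0.3324]), 294), (array([ 0.446 , -0.3375]), 286)]
[0.67370928 0.06553313 0.15027536]<stdin>:7: RuntimeWarning: Mean of empty slice.
  ret = um.true_divide(
```

View pics/side3.png

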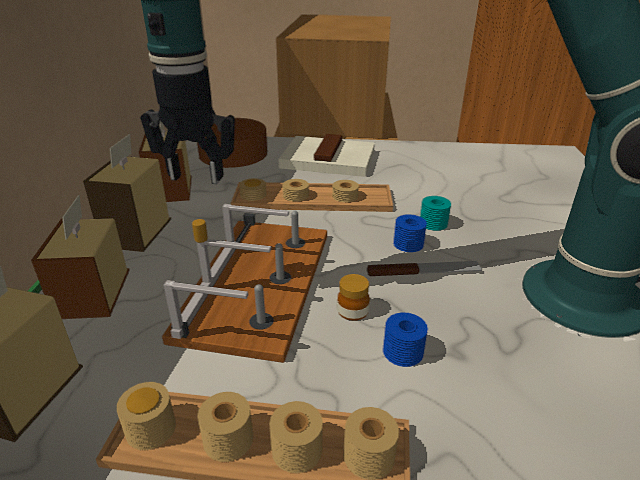

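All five rolls stand upright in their rows: tall at (224,425), (297,435) and (371,442), short at (296,190) and (345,190). The posts are bare and the jar hasn't moved. Now shutting the keeper.

{"fn": "jog_arm", "kwargs": {"rows": [[[0.021,0.006,0],0],[[0,0,0.05],0],[[0,0,0.07],0],[[0,0,0.06],0],[[0,0,0.04],0],[[0,0,0.01],0],[[0,0,0],0],[[0,0,0],0]]}}

```text
time: 39.45
ee_pos: [0.6766, 0.0587, 0.2074]
eef_rot: [[0.123, 0.992, 0.001], [0.992, -0.123, 0.0], [0.0, 0.001, -1.0]]
wrist_force: [0.6, 0.9, 0.8]
grip_width: 0.0602
gripper_force: 0.0
```

{"fn": "jog_arm", "kwargs": {"rows": [[[0,0,0],0],[[0,0,0],0],[[0,0,0],0],[[0,0,0],0],[[0,0,0],0],[[0,0,0],0]], "claw": 5}}

```text
time: 39.95
ee_pos: [0.6757, 0.0593, 0.2078]
eef_rot: [[0.122, 0.992, -0.001], [0.992, -0.122, -0.0], [-0.001, -0.0, -1.0]]
wrist_force: [-3.9, -0.9, 6.1]
grip_width: 0.021
gripper_force: 29.6
```

{"fn": "jog_arm", "kwargs": {"rows": [[[-0.03,0,0],0],[[-0.03,0,0],0],[[-0.03,0,0],0],[[-0.03,0,0],0],[[-0.02,0,0],0],[[-0.01,0,0],0],[[0,0,0],0],[[0,0,0],0]]}}

```text
time: 40.62
ee_pos: [0.6685, -0.0005, 0.2078]
eef_rot: [[0.123, 0.992, 0.0], [0.992, -0.123, 0.001], [0.001, 0.0, -1.0]]
wrist_force: [-3.6, 2.7, 7.5]
grip_width: 0.0212
gripper_force: 30.8
```

Moved back 60 mm. A slight extra nudge, then release and lift.

{"fn": "jog_arm", "kwargs": {"rows": [[[-0.006,0,0],0],[[0,0,0],0],[[0,0,0],0]]}}

```text
time: 40.87
ee_pos: [0.6684, -0.0007, 0.2078]
eef_rot: [[0.121, 0.993, 0.001], [0.993, -0.121, 0.004], [0.004, 0.001, -1.0]]
wrist_force: [-1.7, 7.0, 6.1]
grip_width: 0.021
gripper_force: 30.6
```

{"fn": "jog_arm", "kwargs": {"rows": [[[0,0,0],0],[[0,0,0],0],[[0,0,0],0],[[0,0,0],0]], "claw": 60}}

```text
time: 41.2
ee_pos: [0.6684, -0.0044, 0.2061]
eef_rot: [[0.124, 0.992, -0.0], [0.992, -0.124, -0.001], [-0.001, -0.0, -1.0]]
wrist_force: [0.5, -0.2, -0.7]
grip_width: 0.06
gripper_force: 0.0
```

{"fn": "jog_arm", "kwargs": {"rows": [[[0,0,-0.05],0],[[0,0,-0.08],0],[[0,0,-0.08],0],[[0,0,-0.08],0],[[0,0,0],0],[[0,0,0],0],[[0,0,0],0]]}}

```text
time: 41.78
ee_pos: [0.6681, -0.0036, 0.3217]
eef_rot: [[0.123, 0.992, -0.001], [0.992, -0.123, -0.001], [-0.001, -0.001, -1.0]]
wrist_force: [-1.2, -0.4, -0.6]
grip_width: 0.0601
gripper_force: 0.0
```

Run:
```python
from h import *
T=[((.5745,.345),.064),((.485,.354),.064),((.3945,.3565),.064),((.565,-.334),.04),((.4446,-.338),.04)]
P,p=cloud('side');cv2.imwrite('pics/s4.png',p)
print([fitc(P,xy,z-.008,z+.008) for xy,z in T])
m=(np.hypot(P[...,0]-.668,P[...,1])<.025)&(P[...,2]>.135)&(P[...,2]<.17);print(P[m].mean(0))
```

```text
[(array([0.5747, 0.3473]), 1727), (array([0.4859, 0.3556]), 1793), (array([0.3953, 0.3576]), 1862), (array([ 0.567 , -0.3326]), 289), (array([ 0.446, -0.338]), 281)]
[0.66738094 0.00637561 0.15027641]
```

View pics/s4.png

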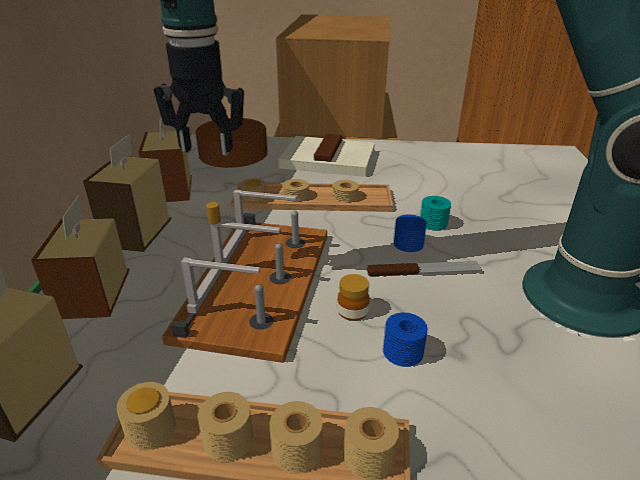

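The keeper is shut, with its knob back at (213,212), where it was at the start (mean 0.6674, 0.0064 against 0.6677, 0.0073). All the rolls are in place and the arm is clear, so I'm handing in.

```bash
python3 -c "
from bench import manip
print(manip.finish_job())"
```

```text
the job is handed in; nothing more can be done
None
```

I handed the job in after about 42 s of robot time: three tall and two short rolls (roll_d was absent) stand in their matching trays, the keeper is shut over bare posts, and the jar was left where it stood; no verdict came back.

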